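# Set the light base: filter tray home, diaphragm lever to the long mark

## Task

Get the microscope's light base ready: first push the filter tray at its side fully home, then push the lever on top around its arc until it points at the long scale mark, and leave it there. Only push: the diaphragm ring just lies in its seat and must not be lifted out, and the flasks and the bottle standing around must be left where they are.

Things in the scene. Friction and masses are not known exactly. Their poses are not given: they have to be found in the camera images.
- light_base: Pale grey flat light base, 240 x 240 mm, top at 55 mm, fixed to the bench. Origin: bench level under its centre, on the vertical axis about which the diaphragm ring turns. +z is up, its -x side is its front, its +y side has the filter tray. On top, in the middle, lies the black diaphragm ring (radius 50 mm, upper face 72 mm above the bench).
- scale: Fixed round white scale plate under the ring, on the same axis, radius 116 mm, upper face 58 mm above the bench (origin 3 mm lower, on the axis), with black radial marks, one of them long. It is set at a different angle each time; the long mark lies along its own -x.
- tray (a joint): How far the filter tray stands out of the base, m: 0 = fully home (hard stop), grows outwards along the base's +y; at most 0.06. It slides with about 2 N of friction and stays where it is left.
- tray_face (a point): Centre of the outer face of the tray's black upright push plate (50 mm along the base's x, 34 mm high from 13 to 47 mm above the bench, 8 mm thick). The face looks along the base's +y and is pushed towards its -y. Fully home, the face is 22 mm out from the side of the base, 142 mm from the base's centre measured along y, and 20 mm to the front (-x) of it.
- iris (a joint): Angle of the diaphragm ring and its lever, rad, between stops at -1.5 and 1.5. 0: the lever points to the base's front (-x); it grows anticlockwise seen from above (base's +y side, front, -y side). It starts negative and the long mark always lies on the growing side of the start. About 1.7 N at the pin turns it; it stays where it is left.
- lever_pin (a point): The lever: a flat dark steel arm on the ring, pointing radially outwards, with an upright pin of 14 mm diameter, 70 mm from the ring's axis, from 69 to 102 mm above the bench. The point is on the pin's axis at 86 mm above the bench. Beyond the pin a thin pointer reaches to 87 mm from the axis. Its +x points back to the ring's axis.
- long_mark (a point): Inner end of the long mark on the scale plate, 88 mm from the ring's axis, 58 mm above the bench. The long mark is 26 mm long and 4 mm wide and runs radially outwards from here; the six other marks are only 10 mm long and 2.5 mm wide, 0.25 rad apart. Its +x points back to the ring's axis.
- ring_lift (a joint): How far the diaphragm ring with its lever is lifted off its seat, m: 0 = seated. It is held down by its weight alone (0.45 kg).
- flask_a_mid (a point): Centre of a loose clear culture flask lying flat, 125 x 75 x 30 mm with its grey screw cap along its +x; 15 mm above the bench. Leave it alone.
- flask_b_mid (a point): Centre of a second flask like it, lying flat. Leave it alone.
- bottle_mid (a point): Middle of a loose upright bottle, 60 mm in diameter, 120 mm high. Leave it alone.

How it is judged (in metres and radians):
On the way, in this order (a step that is already met when the one before it is completed fails the run):
1. the filter tray is fully home (value of joint tray below 0.004 m), for 0.1 s.
2. the lever stands at the long mark, the tray home (angle between the x axis of lever_pin and the x axis of long_mark, either way round below 0.06 rad and horizontal distance between lever_pin and long_mark below 0.03 m and value of joint tray below 0.004 m), for 0.2 s.
At the end, for the whole second after the job is handed in: The tray is home (within 4 mm of its stop), the lever points at the long mark within 0.06 rad (about 5 mm at the mark) and is at rest, and the ring is seated (less than 2 mm up) (all of step 2 and value of joint ring_lift below 0.002 m and velocity of joint iris between -0.02 and 0.02 rad/s); the robot touches nothing.
It fails at once if the diaphragm ring is lifted more than 5 mm off its seat (value of joint ring_lift above 0.005 m).
It fails at once if a flask or the bottle is moved more than 15 mm (distance of any of flask_a_mid, flask_b_mid, bottle_mid from where it was at the start of the episode above 0.015 m).
It also fails if it takes over 51 s, if anything falls off the work surface, if the arm or the gripper's body presses on something with over 40 N, if the wrist force passes 120 N, or if a joint passes its speed limit or range.

## Robot

A 6-joint arm with a two-finger parallel gripper is mounted at the origin on the work surface. World frame = base frame: x ahead of the robot, y to its left, z up, the work surface at z = 0. Lengths are in m, angles in degrees, forces in N, time in s.
With the tool pointing down it reaches from about 0.275 to 0.825 m from the base axis. Payload 5.2 kg.
Tool frame: the origin (TCP) lies between the finger pads; the fingertips stand finger_overhang ahead of it and the grasp point (between the pads) lies 5 mm behind it (finger_overhang is the distance from the TCP to the fingertips, in m); y points along the fingers, x is the direction in which the jaws open and shut, and the axes are right-handed (so a half turn about y gives the same grasp; the last joint's range is limited). The gripper opens to 93 mm and grips with 3 to 60 N. Pads are 15 mm wide; open, the fingers measure 128 mm over their backs; the gripper's body (75 mm by 188 mm) begins 65 mm behind the grasp point.
Start: joints at [59.714, 14.817, 87.949, -0, 77.235, -11.62], TCP at [0.176, 0.521, 0.233] pointing down, gripper open.
Joint ranges: [-179.93, 179.93], [-52.35, 119.4], [10.71, 147.94], [-69.91, 249.91], [12.55, 155.21], [-178.61, 178.61]. Speed limits (degrees/s): [147.25, 147.25, 180, 180, 180, 180].

## Interface

Orientations are given as [roll, pitch, yaw] about the fixed x, y, z axes, in that order (R = Rz(yaw) Ry(pitch) Rx(roll)).
In Python, from rig import read_state, capture, calibration, finish_job, finger_overhang gives the robot as it stands.
- The arm moves only by the tool send_rows, never from a script. Its argument "moves" is one flat list of numbers, 7 for each row, row after row: the shift along the tool's x, y, z in mm, then the turn, a rotation vector about the tool's x, y, z in degrees, then the finger opening in mm, from 0 to 93. In form: [dx, dy, dz, wx, wy, wz, claw, dx, dy, dz, wx, wy, wz, claw, ...]. A call has 1 to 12 rows; each row shifts and turns the commanded pose from where the row before left it, along the tool's axes as they then stand; what a row does not reach is not made up. A row lasts 1/8 s, in which the tool goes at most 62.5 mm and 10.7 degrees, less where a joint would pass 70% of its speed; a pose out of reach is approached as far as the arm can. A call is refused whole if a number of a shift passes 62.5 or a number of a turn 10.7, either way. A call with a gripper value outside its range is refused whole. The fingers move at their own pace and stop on an object; the grip force is fixed at half the most. Time passes only in rows, so rows that do not move let the fingers close. It gives the time, the measured TCP pose, the force and the opening at its end, in the units of the state.
- read_state(): the state, without advancing time (a new reading comes with each control period).
- capture(name): name is "scene" or "top" or "wrist"; returns the picture (420x560x3 uint8, blue, green, red); there is no depth.
- calibration(name): a dict with "vfov" (degrees; the focal length in pixels is half the picture's height over the tangent of half this angle, whatever the lens; pixels are square), "cx", "cy" (the principal point, pixels), "view" (4x4, takes a point from world to camera coordinates). Camera axes: x right, y up, looking along -z (the intrinsics and any distortion apply to the point x, -y, -z); pixel columns grow to the right and rows downward; lengths in m; the calibration is good to about 2 mm. The wrist camera is an equidistant fisheye: a pixel r from the principal point sees the ray r / f radians off the axis. A picture is of the moment at which its call begins: read the wrist's pose just before it. calibration takes no time and is no camera call; for the wrist camera it gives the pose at the moment of the call.
- finish_job(): hands the job in, once; it reports no verdict.
The state is a dict: "time": time; "joints": joint angles; "joint_vel": joint speeds; "effort": joint torques, N m; "tool_pos": TCP position; "eef_rot": TCP orientation; "contact_force": force on the tool from outside, world axes, zero at the start; "torque": the same for the moment, N m; "opening": opening from 0.0 (shut) to 1.0 (fully open).
Only numpy, scipy, OpenCV 4.12 (cv2) and the standard library are available. Lean on these libraries where they do the work, as an engineer would, in place of code of your own. Each camera call takes 0.05 s, during which the arm holds its last target.

## Working session

There is one attempt and no reset: what is moved stays moved. The work goes in short steps, Python scripts to look and compute and a tool call to move; the robot and the scene stay as the last step left them, time stands still between calls to the robot, and variables do not carry over. Pictures are saved under pics/ and viewed, and the job is handed in when it is done.

Besides the shell and the picture viewer there is one more tool, called after "Emit:" in YAML: its name, and indented under it one key for each argument. send_rows: Moves the arm, as the interface text tells. Its arguments: {"type":"object","properties":{"moves":{"type":"array"}},"required":["moves"]}

```bash
mkdir -p pics; ls; python3 - <<'E'
from rig import *
import cv2
print(read_state(), finger_overhang)
for n in ["scene","top","wrist"]:
    c=calibration(n);print(n,c)
    cv2.imwrite(f"pics/{n}0.png",capture(n))
E
```

```text
pics
{'time': 0.0, 'joints': array([ 5.97121778e+01,  1.48593210e+01,  8.80094821e+01, -2.02300863e-03,
        7.72353998e+01, -1.16196232e+01]), 'joint_vel': array([-0.06278736, -0.08838389, -0.02275768, -0.01466663,  0.02340404,
        0.02978635]), 'effort': array([-1.99222974e-03, -4.37303782e+01, -2.84004021e+01,  7.16038118e-02,
        4.15605039e-02, -1.22800175e-04]), 'tool_pos': array([0.17577144, 0.52061078, 0.23182829]), 'eef_rot': array([-89.98094387,   0.10246476,  71.33226673]), 'contact_force': array([ 0.01947372, -1.02814049, -1.01423296]), 'torque': array([-0.0334704 ,  0.00056412, -0.01372614]), 'opening': 1.004579056735893} 0.014
scene {'vfov': 51.956942570982186, 'cx': 277.4842333921628, 'cy': 208.3267855494937, 'view': array([[-0.26131705,  0.96515268, -0.01391755,  0.15604483],
       [-0.68016823, -0.17388793,  0.71213353,  0.3411529 ],
       [ 0.68489749,  0.19555891,  0.70190608, -1.37314823],
       [ 0.        ,  0.        ,  0.        ,  1.        ]])}
top {'vfov': 54.946641477936176, 'cx': 282.58646931791833, 'cy': 208.16556969803528, 'view': array([[-0.02644766, -0.99958356, -0.01154229, -0.01378753],
       [ 0.99207716, -0.0276641 ,  0.12254632, -0.58783059],
       [-0.12281459, -0.00820977,  0.99239567, -0.90041907],
       [ 0.        ,  0.        ,  0.        ,  1.        ]])}
wrist {'vfov': 65.70646984690485, 'cx': 281.12583840960974, 'cy': 209.2927475467131, 'view': array([[ 0.32041262,  0.94727686, -0.0015165 , -0.54823186],
       [-0.91997557,  0.31079568, -0.23885349,  0.02753212],
       [-0.22578907,  0.07792682,  0.97105443, -0.39009011],
       [ 0.        ,  0.        ,  0.        ,  1.        ]])}
```

View pics/scene0.png

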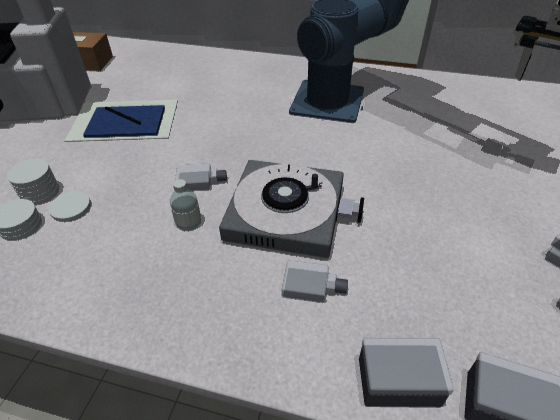

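View pics/top0.png

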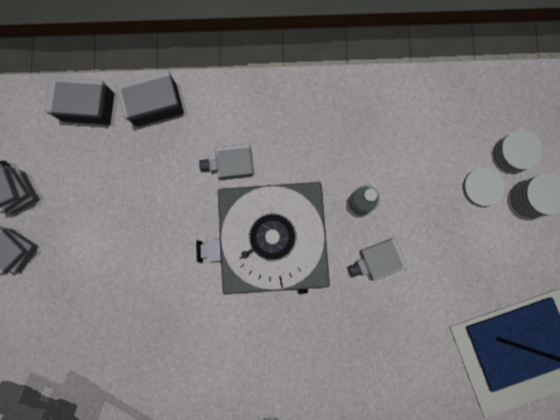

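View pics/wrist0.png

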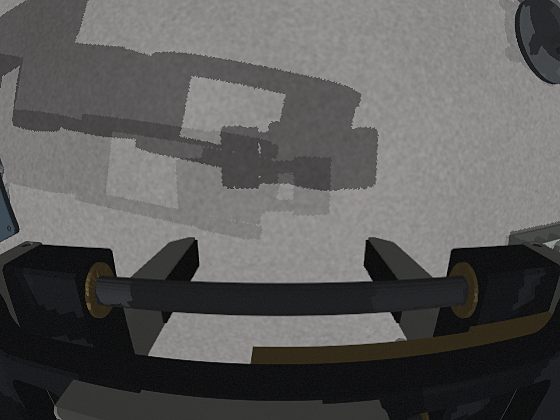

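The top view shows the base centred at about (273,237), with the tray out to its left at (200,250). The lever pin is at about (246,254) and the long mark at about (281,282). Next I'll measure these precisely.

```bash
cat > h.py <<'E'
import numpy as np, cv2
from rig import *
def ray(n,u,v):
    c=calibration(n);f=210/np.tan(np.radians(c['vfov']/2))
    x=(u-c['cx'])/f;y=(v-c['cy'])/f
    V=c['view'];R=V[:3,:3];o=-R.T@V[:3,3]
    return o,R.T@np.array([x,-y,-1])
def onz(n,u,v,z):
    o,d=ray(n,u,v);return o+d*(z-o[2])/d[2]
def proj(n,p):
    c=calibration(n);f=210/np.tan(np.radians(c['vfov']/2))
    q=c['view'][:3,:3]@p+c['view'][:3,3]
    return np.array([c['cx']+f*q[0]/-q[2],c['cy']-f*q[1]/-q[2]])
E
python3 - <<'E'
from h import *
a=cv2.imread('pics/top0.png');cv2.imwrite('pics/topz.png',cv2.resize(a[170:305,180:340],None,fx=5,fy=4.4*5/4.4,interpolation=cv2.INTER_CUBIC)[:600])
a=cv2.imread('pics/scene0.png');cv2.imwrite('pics/scz.png',cv2.resize(a[150:262,212:372],None,fx=5,fy=5,interpolation=cv2.INTER_CUBIC))
E
```

```text
(no output)
```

View pics/topz.png

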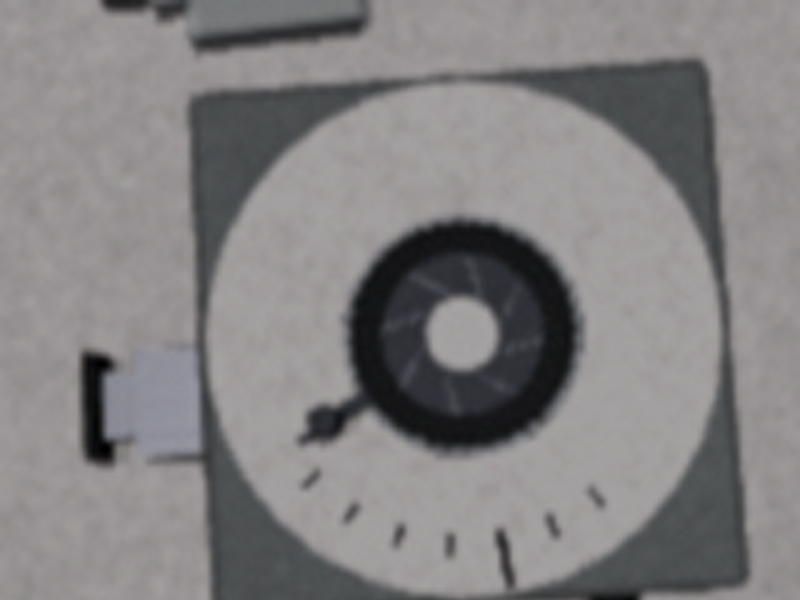

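View pics/scz.png

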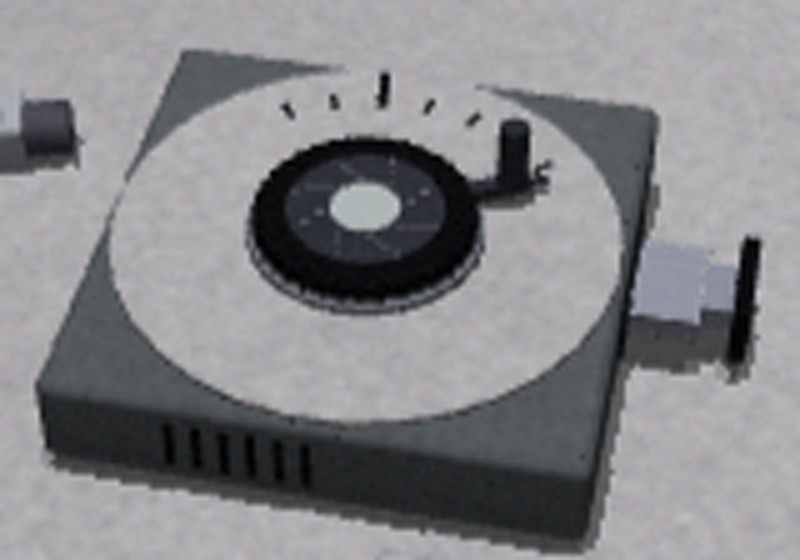

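```bash
python3 - <<'E'
from h import *
T=lambda x,y,z:onz('top',180+(x+.5)/5-.5,170+(y+.5)/5-.5,z)
S=lambda x,y,z:onz('scene',212+(x+.5)/5-.5,150+(y+.5)/5-.5,z)
a=cv2.imread('pics/top0.png')
# white plate ellipse: threshold
cor=[T(192,98,.055),T(705,62,.055),T(748,582,.055)]
print('corners',cor,[np.linalg.norm(cor[i]-cor[i+1]) for i in (0,1)]); 
C0=(cor[0]+cor[2])/2; print('centre from corners',C0)
C1=T(463,335,.072);print('ring top',C1, 'hole',T(462,333,.07))
l,r,t,b=T(203,330,.058),T(724,330,.058),T(465,78,.058),T(465,597,.058)
print('plate c',(l+r)/2,(t+b)/2,np.linalg.norm(l-r),np.linalg.norm(t-b))
e1=cor[0]-cor[1];e2=cor[1]-cor[2]
print('yaw', np.degrees(np.arctan2(e1[1],e1[0]))-90, np.degrees(np.arctan2(e2[1],e2[0])))
C=np.array([*((C0+C1)/2)[:2],0])
for nm,p in dict(mi=T(502,532,.058),mo=T(511,585,.058),pin=T(323,421,.102),ptr=T(301,440,.075),f1=T(84,352,.047),f2=T(88,462,.047)).items():
    d=(p-C)[:2];print(nm,p,np.linalg.norm(d),'ang(world)',np.degrees(np.arctan2(d[1],d[0])))
c=S(365,207,.07); print('scene ring hole',c,'mark in/out',S(383,105,.058),S(386,72,.058),'pin top',S(515,123,.102))
print('scene plate top',S(745,237,.047),S(760,237,.047),'other end ~',S(733,360,.013))
for nm,(u,v,z) in dict(bottle=(371,194,.12),fa=(381,260,.03),cap=(355,270,.02),fb=(234,162,.03),fbcap=(205,166,.02)).items(): print(nm,onz('top',u,v,z))
E
```

```text
corners [array([0.63274814, 0.11673938, 0.055     ]), array([ 0.64275829, -0.11842362,  0.055     ]), array([ 0.40829518, -0.12856542,  0.055     ])] [np.float64(0.23537595875455702), np.float64(0.2346823551336859)]
centre from corners [ 0.52052166 -0.00591302  0.055     ]
ring top [ 0.52011998 -0.00541605  0.072     ] hole [ 0.52112434 -0.00492183  0.07      ]
plate c [ 0.52311205 -0.00501702  0.058     ] [ 0.52155615 -0.00582904  0.058     ] 0.23411330393150934 0.23279203107482474
yaw 2.437430222080053 2.476808959035738
mi [ 0.43312007 -0.02018287  0.058     ] 0.08840109173423294 ang(world) -170.54734274304977
mo [ 0.40988806 -0.02356837  0.058     ] 0.11187466928513304 ang(world) -170.79108407638967
pin [0.48358852 0.05391657 0.102     ] 0.0699940737446774 ang(world) 121.6542176894907
ptr [0.47592598 0.06654499 0.075     ] 0.0847650690734214 ang(world) 121.58344409404263
f1 [0.51840302 0.16811018 0.047     ] 0.17378529945900273 ang(world) 90.63230022143242
f2 [0.46872323 0.16631018 0.047     ] 0.17954836659746687 ang(world) 106.70082792697046
scene ring hole [ 0.51849377 -0.00369892  0.07      ] mark in/out [ 0.43285491 -0.01687263  0.058     ] [ 0.40795105 -0.02162698  0.058     ] pin top [0.48223706 0.05604703 0.102     ]
scene plate top [0.47090624 0.16345299 0.047     ] [0.46921839 0.17007614 0.047     ] other end ~ [0.51648619 0.16801644 0.013     ]
bottle [ 0.60179655 -0.21801563  0.12      ]
fa [ 0.46208325 -0.25194317  0.03      ]
cap [ 0.44066543 -0.19306042  0.02      ]
fb [0.70144292 0.08253646 0.03      ]
fbcap [0.69613432 0.1534673  0.02      ]
```

Tray measured about 32 mm out, base yaw 2.45°, and centre about (0.5205, -0.0055). The lever is at 121.6° and the mark at 189.3° (world), and both fit the given radii. Moving to a point outside the tray with the gripper closed.

Emit:
send_rows:
  moves: [-16.2,0,-33.2,0,0,0,0,-16.2,0,-33.2,0,0,0,0,-16.2,0,-33.2,0,0,0,0,-16.2,0,-33.2,0,0,0,0,-16.2,0,-33.2,0,0,0,0,-16.2,0,-33.2,0,0,0,0,-16.2,0,-33.2,0,0,0,0,-16.2,0,-33.2,0,0,0,0,-16.2,0,-33.2,0,0,0,0,-16.2,0,-33.2,0,0,0,0,-16.2,0,-33.2,0,0,0,0,-16.2,0,-33.2,0,0,0,0]

```text
time: 1.65
tool_pos: [0.4918, 0.2084, 0.2324]
eef_rot: [-90.0, 0.0, 71.3]
contact_force: [0.7, 1.3, 0.4]
opening: 0.001
```

Emit:
send_rows:
  moves: [0,0,0,0,10,0,0,0,0,0,0,10,0,0,0,0,0,0,10,0,0,0,0,0,0,10,0,0,0,0,0,0,10,0,0,0,0,0,0,10,0,0,0,0,0,0,8.9,0,0,0,0,0,0,0,0,0,0,0,0,0,0,0,0]

```text
time: 2.78
tool_pos: [0.4911, 0.2094, 0.2325]
eef_rot: [-90.0, 0.0, 2.6]
contact_force: [-0.1, 0.4, 0.0]
opening: 0.005
```

Emit:
send_rows:
  moves: [0,33,0,0,0,0,0,0,33,0,0,0,0,0,0,33,0,0,0,0,0,0,33,0,0,0,0,0,0,33,0,0,0,0,0,0,16,0,0,0,0,0,0,14,0,0,0,0,0,0,0,0,0,0,0,0]

```text
time: 3.78
tool_pos: [0.491, 0.2093, 0.0372]
eef_rot: [-90.0, 0.1, 2.5]
contact_force: [-0.2, -0.3, -1.0]
opening: 0.006
```

```bash
python3 - <<'E'
from h import *
a=capture('scene');cv2.imwrite('pics/s1.png',cv2.resize(a[100:260,212:412],None,fx=4,fy=3.75,interpolation=cv2.INTER_CUBIC))
E
```

```text
(no output)
```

View pics/s1.png

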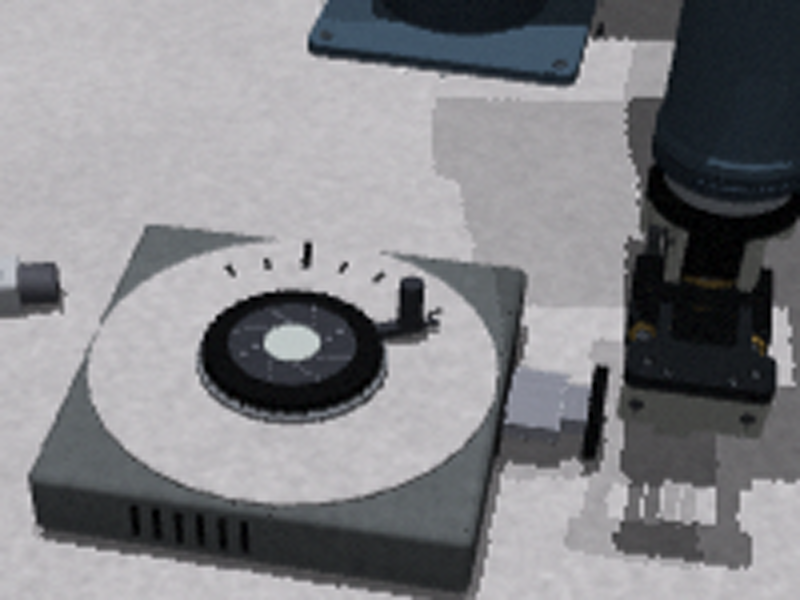

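Emit:
send_rows:
  moves: [0,0,-8,0,0,0,0,0,0,-8,0,0,0,0,0,0,-6,0,0,0,0,0,0,-5,0,0,0,0,0,0,-4,0,0,0,0,0,0,-4,0,0,0,0,0,0,-4,0,0,0,0,0,0,-4,0,0,0,0,0,0,-4,0,0,0,0]

```text
time: 4.95
tool_pos: [0.4933, 0.1623, 0.0377]
eef_rot: [-90.0, -0.0, 2.4]
contact_force: [-0.0, 2.2, 1.9]
opening: 0.002
```

Emit:
send_rows:
  moves: [0,0,-3,0,0,0,0,0,0,-3,0,0,0,0,0,0,-3,0,0,0,0,0,0,-3,0,0,0,0]

```text
time: 5.45
tool_pos: [0.4938, 0.1503, 0.0377]
eef_rot: [-90.0, -0.0, 2.4]
contact_force: [-0.2, 1.7, 1.8]
opening: 0.006
```

Contact at about 2 N, which matches the tray friction. Continuing in small steps until the hard stop.

Emit:
send_rows:
  moves: [0,0,-2,0,0,0,0,0,0,-2,0,0,0,0,0,0,0,0,0,0,0]

```text
time: 5.82
tool_pos: [0.4939, 0.1461, 0.0376]
eef_rot: [-90.0, 0.0, 2.4]
contact_force: [0.4, 0.0, 0.3]
opening: 0.008
```

Emit:
send_rows:
  moves: [0,0,-1,0,0,0,0,0,0,-1,0,0,0,0,0,0,-1,0,0,0,0,0,0,0,0,0,0,0]

```text
time: 6.32
tool_pos: [0.4939, 0.1453, 0.0376]
eef_rot: [-89.8, -0.0, 2.4]
contact_force: [0.8, 10.0, -0.3]
opening: 0.008
```

Emit:
send_rows:
  moves: [0,0,-1,0,0,0,0,0,0,-1,0,0,0,0,0,0,0,0,0,0,0]

```text
time: 6.7
tool_pos: [0.4939, 0.1451, 0.0377]
eef_rot: [-89.7, -0.0, 2.4]
contact_force: [0.4, 18.1, -1.3]
opening: 0.004
```

```bash
python3 - <<'E'
from h import *
print(read_state()['contact_force'],read_state()['tool_pos'])
E
```

```text
[ 0.44954673 18.10088734 -1.26886355] [0.49394898 0.14512786 0.03765538]
```

The tray is firmly on its hard stop: 18 N with no further motion. Retreating, rising and going round to the clockwise side of the lever pin.

Emit:
send_rows:
  moves: [0,0,6,0,0,0,0,0,0,17,0,0,0,0,0,0,17,0,0,0,0,0,-31,0,0,0,0,0,0,-31,0,0,0,0,0,0,-31,0,0,0,0,0,0,-31,0,0,0,0,0,0,0,0,0,0,0,0]

```text
time: 7.7
tool_pos: [0.494, 0.1824, 0.164]
eef_rot: [-90.0, -0.3, 2.5]
contact_force: [-0.1, 0.6, -0.4]
opening: 0.001
```

Emit:
send_rows:
  moves: [5,0,-28,0,0,0,0,5,0,-28,0,0,0,0,6,0,-28,0,0,0,0,5,0,-27,0,0,0,0,0,0,0,0,10,0,0,0,0,0,0,10,0,0,0,0,0,0,10,0,0,0,0,0,0,10,0,0,0,0,0,0,10,0,0,0,0,0,0,10.7,0,0,0,0,0,0,0,0,0]

```text
time: 9.07
tool_pos: [0.5174, 0.0718, 0.1602]
eef_rot: [-90.1, 0.1, -58.2]
contact_force: [-0.3, 0.5, -0.2]
opening: 0.009
```

```bash
python3 - <<'E'
from h import *
s=read_state();p=s['tool_pos'];psi=np.radians(s['eef_rot'][2])
print(s['time'],p,s['eef_rot'],s['joints'])
C=np.array([.5205,-.0055]);th=np.radians(121.6)
r=np.array([np.cos(th),np.sin(th)]);t=np.array([-r[1],r[0]])
print('r,t',(p[:2]-C)@r,(p[:2]-C)@t)
g=C+.07*r-.035*t-p[:2]
x=np.array([np.cos(psi),np.sin(psi)]);z=np.array([-x[1],x[0]])
print('to go tool x,z',g@x*1e3,g@z*1e3)
a=capture('scene');cv2.imwrite('pics/s2.png',cv2.resize(a[100:260,212:412],None,fx=4,fy=3.75,interpolation=cv2.INTER_CUBIC))
E
```

```text
9.075 [0.51737807 0.07178887 0.16023645] [-9.01102665e+01  7.39637776e-02 -5.81572374e+01] [-4.34349781e+00  1.55947002e+01  9.76400598e+01 -5.87781646e-03
  6.68979055e+01  5.38159810e+01]
r,t 0.06746486326595671 -0.037839245276779315
to go tool x,z -2.5471438436295513 -2.828478432279281
```

View pics/s2.png

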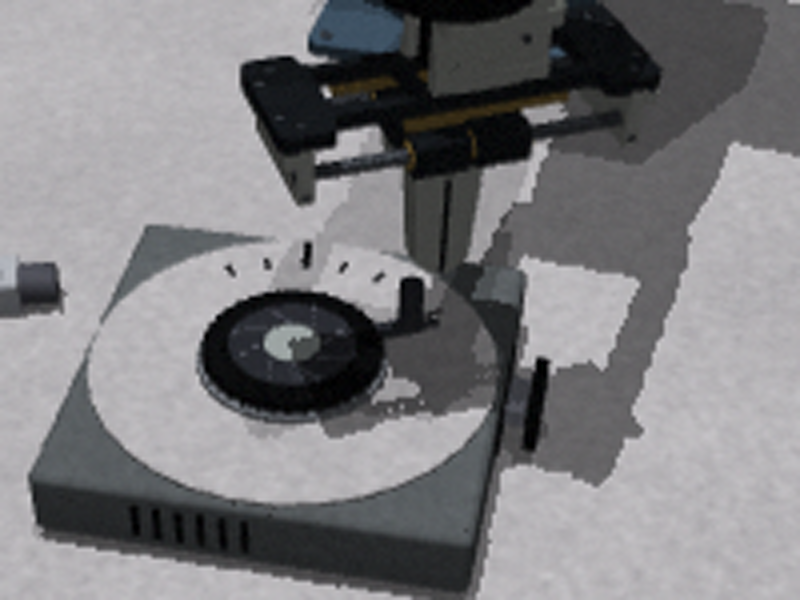

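The picture shows the tray plate in close to the base at (535,400), the lever untouched, and the closed fingers above and beside the pin. Descending on its clockwise side.

Emit:
send_rows:
  moves: [-2.5,16,0,0,0,0,0,0,20,0,0,0,0,0,0,20,0,0,0,0,0,0,10,0,0,0,0,0,0,0,0,0,0,0,0]

```text
time: 9.75
tool_pos: [0.5162, 0.0736, 0.0949]
eef_rot: [-90.1, 0.1, -58.2]
contact_force: [0.2, 0.1, -0.2]
opening: 0.005
```

Emit:
send_rows:
  moves: [0,0,-5,0,0,0,0,0,0,-5,0,0,0,0,0,0,-5,0,0,0,0,0,0,-3,0,0,0,0,0,0,-3,0,0,0,0,0,0,0,0,0,0,0]

```text
time: 10.5
tool_pos: [0.4988, 0.0624, 0.0957]
eef_rot: [-90.0, -0.0, -58.3]
contact_force: [-0.1, 0.4, -0.4]
opening: 0.003
```

```bash
cat > st.py <<'E'
from h import *
s=read_state();p=s['tool_pos']
C=np.array([.5205,-.0055]);th=np.radians(s['eef_rot'][2]+180)
r=np.array([np.cos(th),np.sin(th)]);t=np.array([-r[1],r[0]])
print(s['time'],p,'psi+180',np.degrees(th),'r,t mm',(p[:2]-C)@r*1e3,(p[:2]-C)@t*1e3,'F r,t',s['contact_force'][:2]@r,s['contact_force'][:2]@t,s['contact_force'][2])
E
python3 st.py
```

```text
10.5 [0.4988151  0.0623734  0.09570401] psi+180 121.72303263701197 r,t mm 69.13531765139828 -17.243592291197974 F r,t 0.37765050200668754 -0.10974021812893528 -0.44826786503696503
```

Emit:
send_rows:
  moves: [-0.8,0,-3.7,0,-3,0,0,-0.8,0,-3.7,0,-3,0,0,-1,0,-4.9,0,-4,0,0,-1,0,-4.9,0,-4,0,0,-1,0,-4.9,0,-4,0,0,-1,0,-4.9,0,-4,0,0,-1,0,-4.9,0,-4,0,0,0,0,0,0,0,0,0]

```text
time: 11.5
tool_pos: [0.4715, 0.0458, 0.0958]
eef_rot: [-90.0, -0.0, -32.3]
contact_force: [0.9, 0.6, -0.2]
opening: 0.005
```

```bash
python3 st.py; python3 - <<'E'
from h import *
a=capture('scene');cv2.imwrite('pics/s3.png',cv2.resize(a[100:260,212:412],None,fx=4,fy=3.75,interpolation=cv2.INTER_CUBIC))
E
```

```text
11.5 [0.47151232 0.04575588 0.09576417] psi+180 147.68676335202883 r,t mm 68.80008208147638 -17.132064852507572 F r,t -0.40786906105793613 -0.9814309840761871 -0.19063355149984423
```

View pics/s3.png

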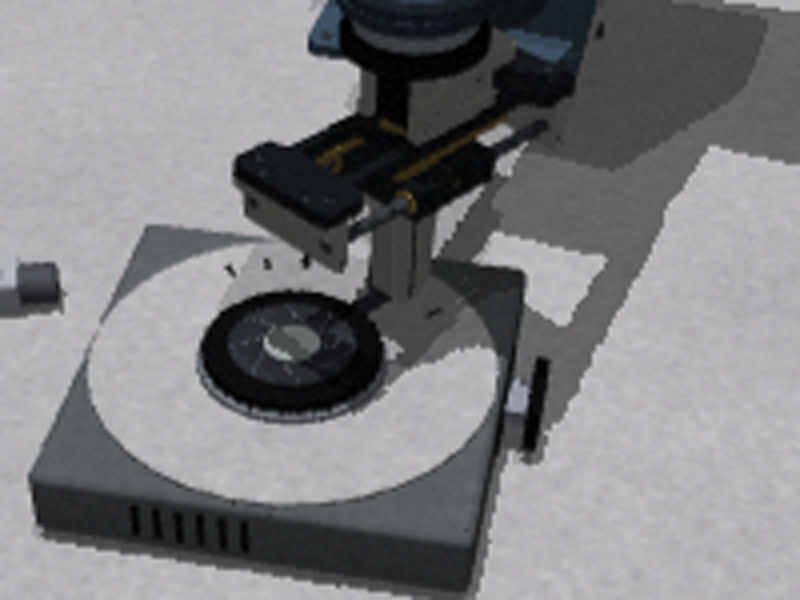

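The lever, now hidden behind the fingers, has moved round with them. Continuing the arc and slowing near the mark.

Emit:
send_rows:
  moves: [-1.2,0,-4.9,0,-4,0,0,-1.2,0,-4.9,0,-4,0,0,-1.2,0,-4.9,0,-4,0,0,-1.2,0,-4.9,0,-4,0,0,-1.2,0,-4.9,0,-4,0,0,-1.2,0,-4.9,0,-4,0,0,-1.2,0,-4.9,0,-4,0,0,-0.9,0,-3.7,0,-3,0,0,-0.6,0,-2.5,0,-2,0,0,-0.6,0,-2.5,0,-2,0,0,0,0,0,0,0,0,0]

```text
time: 12.92
tool_pos: [0.4498, 0.0083, 0.0958]
eef_rot: [-90.0, -0.0, 2.6]
contact_force: [1.2, 1.0, 0.2]
opening: 0.005
```

```bash
python3 st.py; python3 - <<'E'
from h import *
a=capture('scene');cv2.imwrite('pics/s4.png',cv2.resize(a[100:260,212:412],None,fx=4,fy=3.75,interpolation=cv2.INTER_CUBIC))
a=capture('top');cv2.imwrite('pics/t4.png',cv2.resize(a[170:305,180:340],None,fx=5,fy=5,interpolation=cv2.INTER_CUBIC)[:600])
E
```

```text
12.925 [0.44981055 0.00826473 0.09580101] psi+180 182.64274638015573 r,t mm 69.97960356574089 -17.009459814051482 F r,t -1.2454166726701221 -0.9428188503219869 0.2088096315963315
```

View pics/s4.png

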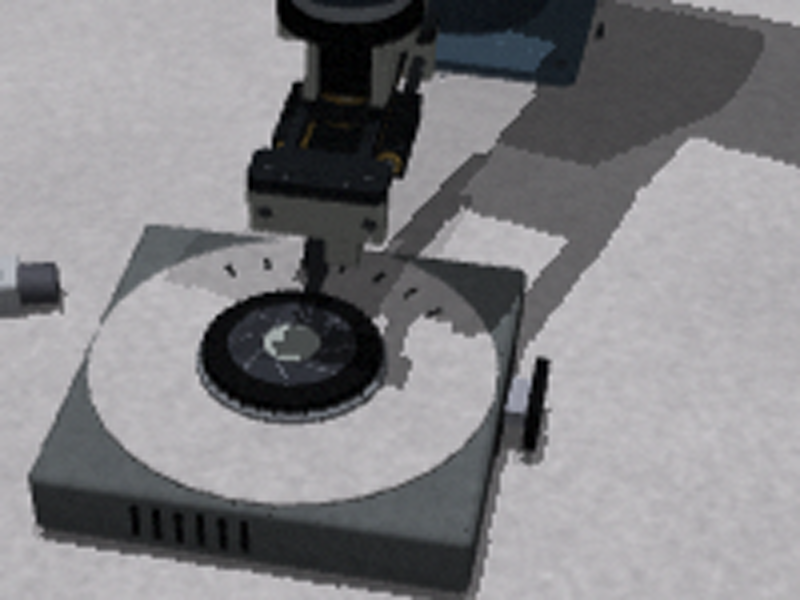

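View pics/t4.png

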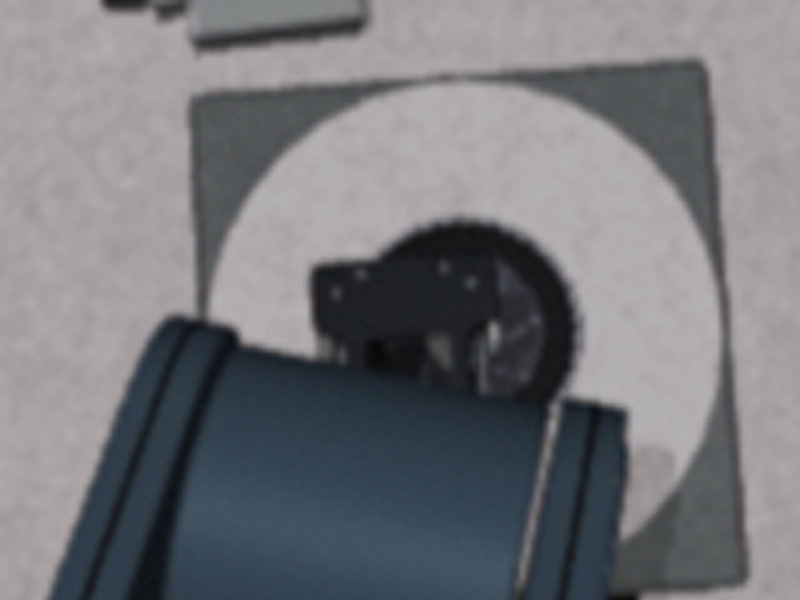

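Emit:
send_rows:
  moves: [-0.5,0,-2.5,0,-2,0,0,-0.5,0,-2.5,0,-2,0,0,0,0,0,0,0,0,0,0,0,4,0,0,0,0,0,0,14,0,0,0,0,0,0,14,0,0,0,0,0,-30,0,0,0,0,0,0,-30,0,20,0,0,0,0,0,0,60,0,0,0,0,0,0,60,0,0,0,0,0,0,0,0,0,0,0]

```text
validation failed for argument at $.mo...
```

```bash
python3 st.py; python3 - <<'E'
from h import *
a=capture('scene');cv2.imwrite('pics/s5.png',cv2.resize(a[150:262,212:372],None,fx=5,fy=5,interpolation=cv2.INTER_CUBIC))
a=capture('top');cv2.imwrite('pics/t5.png',cv2.resize(a[170:305,180:340],None,fx=5,fy=5,interpolation=cv2.INTER_CUBIC)[:600])
E
```

```text
13.025 [0.44941199 0.0083197  0.09566745] psi+180 182.65792898651284 r,t mm 70.37067383993744 -17.101394092484384 F r,t -0.871776434937498 -0.4859455588543737 -0.028134991925254482
```

View pics/s5.png

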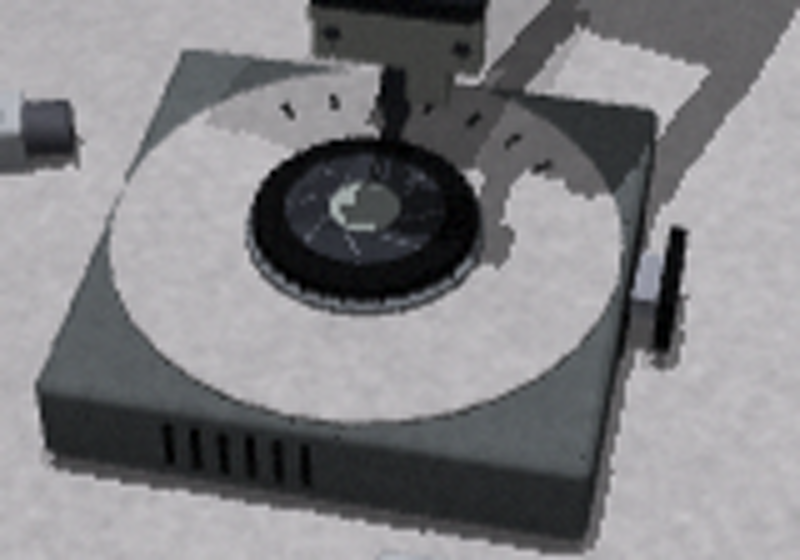

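View pics/t5.png

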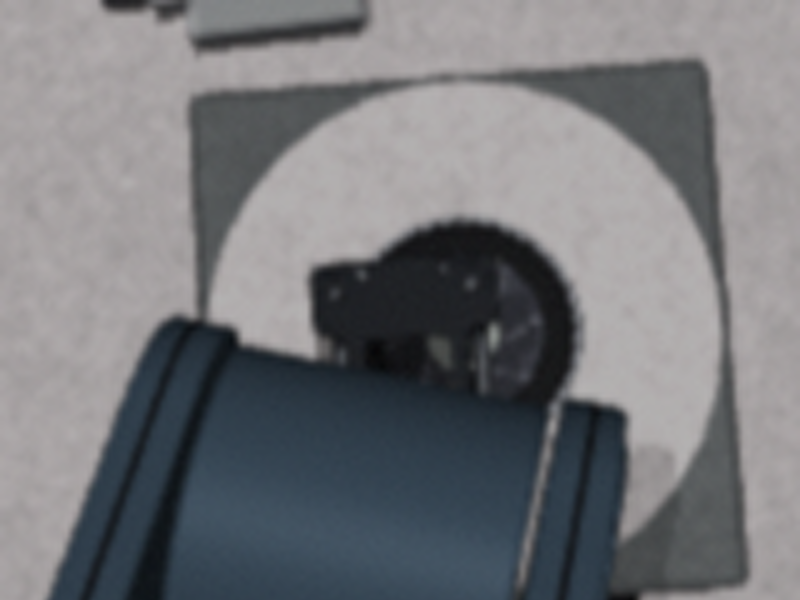

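That call was refused because one row was malformed, so nothing moved. I'll resend it in two parts: a small push first, then back off.

Emit:
send_rows:
  moves: [-0.5,0,-2.5,0,-2,0,0,-0.5,0,-2.5,0,-2,0,0,0,0,0,0,0,0,0]

```text
time: 13.5
tool_pos: [0.4485, 0.0032, 0.0956]
eef_rot: [-90.0, 0.0, 6.7]
contact_force: [0.1, 0.5, 0.5]
opening: 0.006
```

Emit:
send_rows:
  moves: [0,0,4,0,0,0,0,0,0,14,0,0,0,0,0,0,14,0,0,0,0,0,-30,0,0,0,0,0,0,-30,20,0,0,0,0,0,0,40,0,0,0,0,0,0,40,0,0,0,0,0,0,40,0,0,0,0,0,0,40,0,0,0,0,0,0,0,0,0,0,0]

```text
time: 14.75
tool_pos: [0.4225, 0.2165, 0.1556]
eef_rot: [-90.0, 0.0, 7.0]
contact_force: [0.1, -0.4, -0.1]
opening: 0.008
```

```bash
python3 st.py; python3 - <<'E'
from h import *
a=capture('scene');cv2.imwrite('pics/s6.png',cv2.resize(a[150:262,212:372],None,fx=5,fy=5,interpolation=cv2.INTER_CUBIC))
a=capture('top');cv2.imwrite('pics/t6.png',cv2.resize(a[170:305,180:340],None,fx=5,fy=5,interpolation=cv2.INTER_CUBIC)[:600])
E
```

```text
14.75 [0.42252903 0.21652013 0.15555292] psi+180 186.99458649637057 r,t mm 70.20520881520741 -232.29825172355314 F r,t -0.06843047787801335 0.3655872554731539 -0.05696629738890411
```

View pics/s6.png

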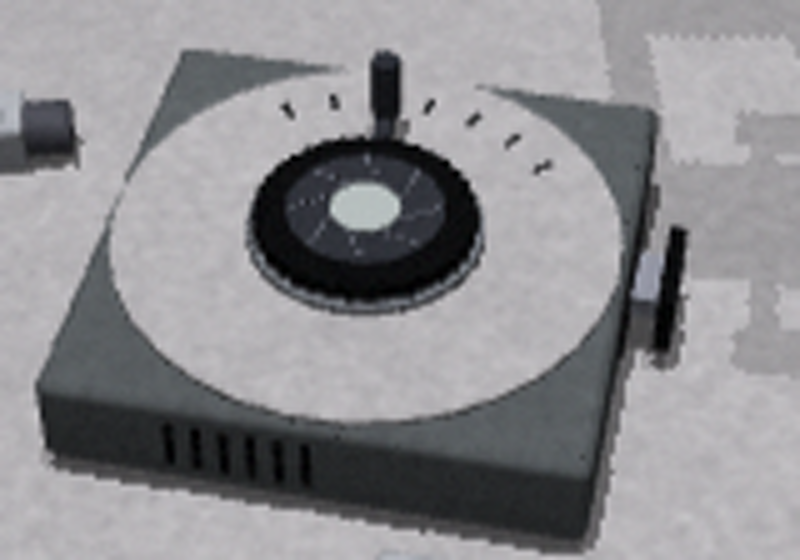

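View pics/t6.png

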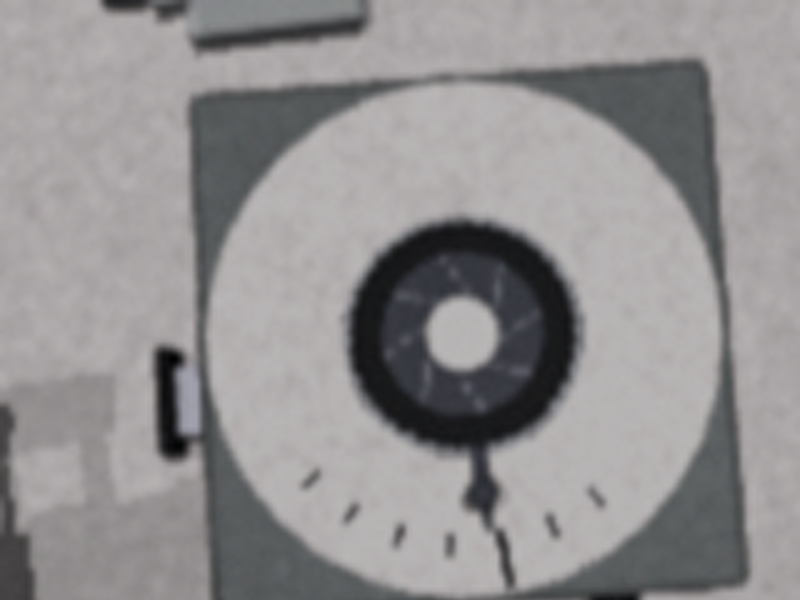

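The top view is clear now: the pin is at (480,495) and the pointer at (489,525), slightly short of the long mark at (502,532). Measuring the remaining angle.

```bash
python3 - <<'E'
from h import *
T=lambda x,y,z:onz('top',180+(x+.5)/5-.5,170+(y+.5)/5-.5,z)
for C in ([.5205,-.0055],[.521,-.0049],[.5201,-.0054]):
    C=np.array(C);A=lambda p:np.degrees(np.arctan2((p[:2]-C)[1],(p[:2]-C)[0]))%360
    print([ (round(A(p),1), round(np.linalg.norm(p[:2]-C),4)) for p in (T(480,495,.102),T(489,525,.075),T(502,532,.058),T(511,585,.058))])
# dark centroid of pointer and mark
a=cv2.imread('pics/t6.png');g=cv2.cvtColor(a,cv2.COLOR_BGR2GRAY)
for y in range(450,600,6):
    row=g[y,440:540].astype(float);w=np.clip(130-row,0,None)
    if w.sum()>50: print(y,round(440+(w*np.arange(100)).sum()/w.sum(),1),int(w.sum()),row.min())
E
```

```text
[(np.float64(185.4), np.float64(0.0701)), (np.float64(186.4), np.float64(0.084)), (np.float64(189.5), np.float64(0.0886)), (np.float64(189.3), np.float64(0.1121))]
[(np.float64(185.9), np.float64(0.0707)), (np.float64(186.8), np.float64(0.0846)), (np.float64(189.9), np.float64(0.0892)), (np.float64(189.5), np.float64(0.1127))]
[(np.float64(185.5), np.float64(0.0697)), (np.float64(186.5), np.float64(0.0836)), (np.float64(189.6), np.float64(0.0882)), (np.float64(189.4), np.float64(0.1117))]
450 468.7 2341 48.0
456 478.2 1087 54.0
462 479.7 1013 51.0
468 480.5 1045 49.0
474 481.3 1179 47.0
480 482.8 1531 44.0
486 483.4 2021 49.0
492 482.5 2351 49.0
498 480.8 2379 50.0
504 480.8 2039 41.0
510 483.8 1149 47.0
516 486.7 547 67.0
522 487.8 351 83.0
528 491.5 178 110.0
534 499.6 438 73.0
540 488.3 790 56.0
546 490.2 777 58.0
552 494.0 569 66.0
558 505.0 438 67.0
564 505.6 489 63.0
570 507.0 542 62.0
576 508.8 486 67.0
582 509.8 378 76.0
588 523.4 247 107.0
594 525.0 1349 74.0
```

Emit:
send_rows:
  moves: [0,0,0,0,-3.2,0,0,0,0,-40,0,0,0,0,0,0,-40,0,0,0,0,0,0,-40,0,0,0,0,0,0,-30,0,0,0,0,0,0,0,0,0,0,0,0,0,0,0,0,0,0]

```text
time: 15.72
tool_pos: [0.4493, 0.0657, 0.1556]
eef_rot: [-90.0, 0.0, 9.8]
contact_force: [-0.2, -0.0, 0.0]
opening: 0.001
```

```bash
python3 st.py; python3 -c "
from h import *
C=np.array([.5205,-.0055]);th=np.radians(186.7);r=np.array([np.cos(th),np.sin(th)]);t=np.array([-r[1],r[0]]);d=np.array([.4485,.0032])-C;print(d@r,d@t)"
```

```text
15.725 [0.4493242  0.06573081 0.15558409] psi+180 189.83851735221987 r,t mm 57.957695205541896 -82.34518278587908 F r,t 0.2119698971299807 -0.02798490739680383 0.03920942616356234
0.07049325135400676 -0.01704087772213679
```

Emit:
send_rows:
  moves: [-6,0,-20,0,0,0,0,-6,0,-17,0,0,0,0,0,20,0,0,0,0,0,0,20,0,0,0,0,0,0,20,0,0,0,0,0,0,0,0,0,0,0,0,0,0,-10,0,0,0,0,0,0,-8,0,0,0,0,0,0,-3,0,0,0,0,0,0,0,0,0,0,0]

```text
time: 16.98
tool_pos: [0.4481, 0.0063, 0.096]
eef_rot: [-90.0, -0.0, 9.9]
contact_force: [-0.8, 0.7, 0.6]
opening: 0.005
```

```bash
python3 st.py
```

```text
16.975 [0.44810221 0.00629686 0.09596314] psi+180 189.87969356843234 r,t mm 69.30003797555283 -24.043928147632236 F r,t 0.711632601381409 -0.7864642117640278 0.612592684070687
```

Emit:
send_rows:
  moves: [0,0,-2.5,0,0,0,0,0,0,-2.5,0,0,0,0,0,0,-2.2,0,0,0,0,0,0,0,0,0,0,0,0,0,0,0,0,0,0]

```text
time: 17.6
tool_pos: [0.449, -0.0003, 0.0956]
eef_rot: [-90.0, 0.0, 9.9]
contact_force: [-1.1, 1.8, 0.0]
opening: 0.004
```

```bash
python3 st.py
```

```text
17.6 [ 4.48967464e-01 -3.43575587e-04  9.55552507e-02] psi+180 189.93756732664315 r,t mm 69.56941915841058 -17.423784831936725 F r,t 0.7581161799837787 -1.962353272639042 0.04875027837336017
```

Emit:
send_rows:
  moves: [0,0,4,0,0,0,0,0,0,14,0,0,0,0,0,0,14,0,0,0,0,0,-30,0,0,0,0,0,0,-30,0,0,0,0,0,0,0,40,0,0,0,0,0,0,50,0,0,0,0,0,0,50,0,0,0,0,0,0,50,0,0,0,0,0,0,0,0,0,0,0]

```text
time: 18.85
tool_pos: [0.4092, 0.2218, 0.1557]
eef_rot: [-90.0, -0.0, 10.3]
contact_force: [0.6, -0.4, -1.3]
opening: 0.004
```

```bash
python3 st.py; python3 - <<'E'
from h import *
a=capture('scene');cv2.imwrite('pics/s7.png',a)
a=capture('top');cv2.imwrite('pics/t7f.png',a);cv2.imwrite('pics/t7.png',cv2.resize(a[170:305,180:340],None,fx=5,fy=5,interpolation=cv2.INTER_CUBIC)[:600])
E
```

```text
18.85 [0.40921275 0.22179885 0.15568456] psi+180 190.27081108468516 r,t mm 68.97637802615465 -243.499238859556 F r,t -0.5111530684180379 0.545880643718376 -1.2818934745958348
```

View pics/t7.png

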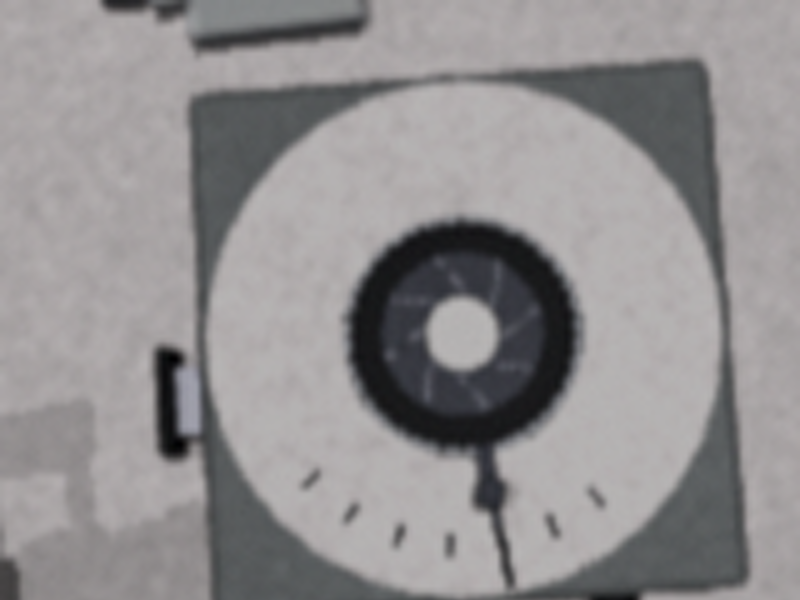

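View pics/s7.png

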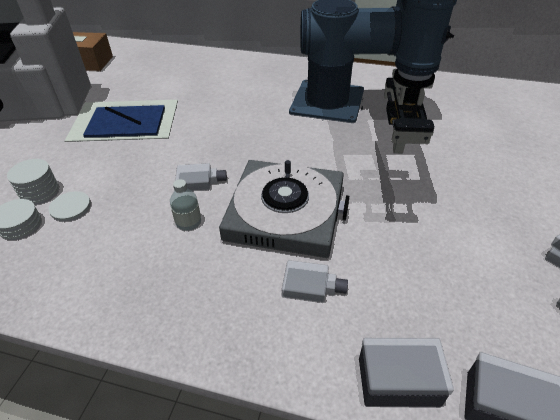

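```bash
python3 - <<'E'
from h import *
T=lambda x,y,z:onz('top',180+(x+.5)/5-.5,170+(y+.5)/5-.5,z)
C=np.array([.5205,-.0055]);A=lambda p:np.degrees(np.arctan2((p[:2]-C)[1],(p[:2]-C)[0]))%360
print([round(A(p),1) for p in (T(488,492,.102),T(496,522,.075),T(502,532,.058),T(511,585,.058))])
p1,p2=T(157,350,.047),T(162,457,.047);m=((p1+p2)/2)[:2]-C;y=np.radians(2.45)
print('tray local y',m@[-np.sin(y),np.cos(y)])
a=cv2.absdiff(cv2.imread('pics/top0.png'),cv2.imread('pics/t7f.png')).max(2)
for n,(u,v) in dict(b=(364,200),fa=(378,262),fb=(230,162)).items(): print(n,(a[v-25:v+25,u-30:u+30]>40).sum())
E
```

```text
[np.float64(188.3), np.float64(188.6), np.float64(189.5), np.float64(189.3)]
tray local y 0.14030795744904945
b 0
fa 0
fb 0
```

```bash
python3 -c "
from rig import *
print(finish_job())"
```

```text
the job is handed in; nothing more can be done
None
```

The job is handed in: the tray is pushed home and the lever points at the long mark, with the arm clear of everything. `finish_job` reported no verdict.

- **Tray:** I pushed it from about 32 mm out until it hit the hard stop, where force rose to 18 N with no further travel. In the last picture its face measures 140 mm from the base's centre against 142 mm expected, which is within the camera error.
- **Lever:** I pushed the pin round its arc with closed fingers, looked, found it about 3.4° short, and nudged it once more. The last top view gives the lever at 188.3–188.6° and the mark at 189.3–189.5°, so about 1° (0.017 rad) off against the 0.06 rad allowed. The pointer visibly runs into the long mark.
- **Ring and loose items:** Only sideways pushes were made, and the ring looks seated. The picture regions around both flasks and the bottle match the first picture.
- **Disagreements:** One move call was refused for a malformed row, so nothing moved, and I sent it again correctly. The tool stopped about 2 mm before the predicted tray stop, probably because the fingers are thicker than I assumed.
- **Time:** The whole run took about 19 s of the 51 s allowed.

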